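# Centre the ceramic owl on the photo turntable

## Task

The ceramic owl is next for its all-round web-shop photos, but it stands wobbly near the edge of the turntable's platter. Nudge it with light touches of the fingertips, low on its belly, until it stands upright and still in the middle of the platter, then take the hand away; do not grip, lift, tip or knock the owl off, and leave everything else on the desk where it is.

Things in the scene. Friction and masses are not known exactly. Their poses are not given: they have to be found in the camera images.
- owl: White ceramic owl, about 120 g, top-heavy, 70 mm tall with two ear tufts, loose on the platter. Round: foot 26 mm across, 4 mm high; belly 50 mm; waist 39 mm across at 50 mm; rounded head. Slides (friction about 0.4) when pushed at the belly or lower and stays where a slow push leaves it; topples if pushed at the head. Origin: centre of the foot's underside; z up its axis, -x the way it faces.
- owl_belly (a point): Point on the owl's axis at the middle of its belly, 27 mm above the underside of its foot. The belly is at its widest here, 50 mm across (24 to 30 mm above the foot).
- platter_top (a point): Centre of the upper face of the turntable's platter: a flat black plastic disc without a rim, 110 mm across, 12 mm thick, with moulded concentric rings, its upper face 45 mm above the desk. The platter does not turn or shift (the motor holds it). z points up.
- turntable: Grey round housing of the photo turntable under the platter, 126 mm across, 31 mm high, standing firmly on the desk; three buttons on its front. Origin: centre of its underside, on the platter's axis.
- robin: White ceramic bird figurine with a tail, 54 mm across, 59 mm tall, standing on the desk. Leave alone. Origin: centre of its underside.
- pot: Small empty terracotta flower pot, 62 mm across the rim, 54 mm tall, on the desk. Leave alone. Origin: centre of its underside.
- candle_jar: Glass candle jar with a wooden lid, 60 mm across, 62 mm tall, on the desk. Leave alone. Origin: centre of its underside.
- lens_cap: Black camera lens cap lying on the desk, 62 mm across, 9 mm thick. Leave alone. Origin: centre of its underside.
- remote: Flat black remote control lying on the desk, 85 x 38 x 7 mm, long along its x. Leave alone. Origin: centre of its underside.
- label_roll: Roll of paper labels standing on end, 72 mm across, 50 mm tall. Leave alone. Origin: centre of its underside.
- carton: Closed cardboard gift carton, 95 x 95 x 85 mm, on the desk to the robot's left. Leave alone. Origin: centre of its underside.

How it is judged:
At the end, for the whole second after the job is handed in: The owl stands upright and still on the platter with its foot's centre within 6 mm of the platter's centre (horizontal distance between owl and platter_top below 0.006 m and angle between owl's own z axis and vertical below 0.06 rad and z of owl in the frame of platter_top between -0.002 and 0.002 m and linear speed of owl below 0.01 m/s and angular speed of owl below 0.2 rad/s); the robot touches nothing.
It fails at once if the owl is tipped by more than 17 degrees (angle between owl's own z axis and vertical above 0.3 rad).
It fails at once if the owl is knocked off the platter (z of owl in the frame of platter_top below -0.006 m).
It fails at once if the owl is lifted (its foot's centre more than 6 mm above the platter) (z of owl in the frame of platter_top above 0.006 m).
It fails at once if the owl is squeezed or struck with more than 8 N (contact force between any of the fingers, the arm and owl above 8 N).
It fails at once if something else on the desk is shifted by more than 15 mm (distance of any of robin, pot, candle_jar, lens_cap, remote, label_roll, carton from where it was at the start of the episode above 0.015 m).
It also fails if it takes over 48 s, if anything falls off the work surface, if the arm or the gripper's body presses on something with over 40 N, if the wrist force passes 120 N, or if a joint passes its speed limit or range.

## Robot

A 6-joint arm with a two-finger parallel gripper is mounted at the origin on the work surface. World frame = base frame: x ahead of the robot, y to its left, z up, the work surface at z = 0. Lengths are in m, angles in rad, forces in N, time in s.
With the tool pointing down it reaches from about 0.3 to 0.775 m from the base axis. Payload 14.6 kg.
Tool frame: the origin (TCP) lies on the centre line of the jaws, within the pads' length; the fingertips stand 25 mm ahead of it and the grasp point (between the pads) lies 6 mm ahead of it; z points along the fingers, y is the direction in which the jaws open and shut (so a half turn about z gives the same grasp; the last joint's range is limited). The gripper opens to 85 mm and grips with 20 to 120 N. Pads are 22 mm wide; open, the fingers measure 114 mm over their backs; the gripper's body (76 mm by 85 mm) begins 54 mm behind the grasp point. The pads swing forward as they close: fully open they stand 13 mm farther back than shut.
Start: joints at [1.191, 0.3, 1.521, -0, 1.321, -0.067], TCP at [0.169, 0.523, 0.256] pointing down, gripper open.
Joint ranges: [-3.03, 3.03], [-0.79, 2.21], [0.23, 2.52], [-1.04, 4.18], [0, 3.07], [-2.55, 2.55]. Speed limits (rad/s): [2.22, 2.22, 2.57, 3.14, 3.14, 3.14].

## Interface

Orientations are given as a rotation vector (axis times angle).
In Python, from rig import bot gives the robot as it stands.
- The arm moves only by the tool send_rows, never from a script. Its argument "moves" is a list of rows, each a list of 7 numbers: the shift along the tool's x, y, z in m, then the turn, a rotation vector about the tool's x, y, z in rad, then the opening, from 0 (shut) to 1 (fully open). In form: [[dx, dy, dz, ax, ay, az, claw], ...]. A call has 1 to 12 rows; each row is the pose to reach, as a shift and turn from the pose commanded when the call began, along the tool's axes at that moment; what a row does not reach only later rows make up. A row lasts 1/12 s, in which the tool goes at most 41.7 mm and 7.16 degrees, less where a joint would pass 70% of its speed; a pose out of reach is approached as far as the arm can. A call with a gripper value outside its range is refused whole. The fingers move at their own pace and stop on an object; "squeeze" is the grip in N (left out, the last holds). Time passes only in rows, so rows that repeat a pose let the fingers close. It gives the time, the measured TCP pose, the force and the opening at its end, in the units of the state.
- bot.sense(): the state, without advancing time (a new reading comes with each control period).
- bot.camera(name): name is "scene" or "top" or "wrist"; returns (picture, depth): 480x640x3 uint8, red, green, blue; 480x640 float32, m along the optical axis (not along the pixel's ray), 0 where there is no reading.
- bot.camera_info(name): a dict with "fx", "fy", "cx", "cy" (pixels), "R" (3x3) and "t" (3): a world point X has camera coordinates R X + t; the wrist camera has in their place "hand_eye" (4x4, takes a point from camera to tool coordinates, whose origin is the TCP and whose axes are the flange's). Camera axes: x right, y down, z forward; pixel columns grow to the right and rows downward; lengths in m; the calibration is good to about 2 mm. The wrist camera is an equidistant fisheye: a pixel r from the principal point sees the ray r / f radians off the axis. A picture is of the moment at which its call begins: read the wrist's pose just before it. camera_info takes no time and is no camera call.
- bot.job_done(): hands the job in, once; it reports no verdict.
The state is a dict: "clock": time; "joints": joint angles; "joint_vel": joint speeds; "joint_torque": joint torques, N m; "ee_pos": TCP position; "eef_rot": TCP orientation; "wrist_force": force on the tool from outside, world axes, zero at the start; "wrist_torque": the same for the moment, N m; "finger_gap": finger opening in m.
Only numpy, scipy, OpenCV 4.12 (cv2) and the standard library are available. Lean on these libraries where they do the work, as an engineer would, in place of code of your own. Each camera call takes 0.05 s, during which the arm holds its last target. There are 200 camera calls.

## Working session

There is one attempt and no reset: what is moved stays moved. The work goes in short steps, Python scripts to look and compute and a tool call to move; the robot and the scene stay as the last step left them, time stands still between calls to the robot, and variables do not carry over. Pictures are saved under pics/ and viewed, about 8 in all and at most 12, crops included, and the job is handed in when it is done.

Besides the shell and the picture viewer there is one more tool, called after "Call:" by a JSON object that holds its "name" and its "arguments". send_rows: Moves the arm, as the interface text tells. Its arguments: {"type":"object","properties":{"moves":{"type":"array"},"squeeze":{"type":"number"}},"required":["moves"]}

```bash
mkdir -p pics; cat > h.py <<'E'
from rig import bot
import numpy as np, cv2
from scipy.spatial.transform import Rotation as Ro
def pts(name):
    im,d=bot.camera(name); c=bot.camera_info(name)
    v,u=np.mgrid[:480,:640]
    P=np.stack([(u-c['cx'])/c['fx']*d,(v-c['cy'])/c['fy']*d,d],-1)
    return im,d,(P-np.array(c['t']))@np.array(c['R'])
E
python3 - <<'E'
from h import *
s=bot.sense(); print(s['clock'],s['ee_pos'],s['eef_rot'],s['finger_gap']); print(Ro.from_rotvec(s['eef_rot']).as_matrix().round(3))
ims=[]
for n in ('top','scene'):
    im,d,W=pts(n); c=bot.camera_info(n); print(n,c)
    cv2.imwrite(f'pics/{n}0.png',im[:,:,::-1]); np.savez(f'{n}0.npz',W=W,d=d,im=im)
E
```

```text
0.0 [0.16917331 0.52309505 0.25569619] [-4.89321370e-01 -3.10296880e+00  1.92249294e-03] 0.08549272531438415
[[-0.951  0.308 -0.   ]
 [ 0.308  0.951 -0.001]
 [ 0.    -0.001 -1.   ]]
top {'fx': 525.9407611584126, 'fy': 525.9407611584126, 'cx': 324.119587150119, 'cy': 243.67886148508524, 'R': array([[-0.02169165, -0.99975415,  0.00459427],
       [-0.99559759,  0.02118188, -0.09130589],
       [ 0.09118613, -0.00655461, -0.9958123 ]]), 't': array([0.14823697, 0.60179033, 1.14755103])}
scene {'fx': 541.0860533339088, 'fy': 541.0860533339088, 'cx': 324.7538515330826, 'cy': 242.827886291178, 'R': array([[ 0.12547563,  0.99205631, -0.00895202],
       [ 0.86221229, -0.11350761, -0.49366586],
       [-0.49076046,  0.05422449, -0.86960559]]), 't': array([-0.23355313, -0.47033842,  1.40018689])}
```

View pics/top0.png

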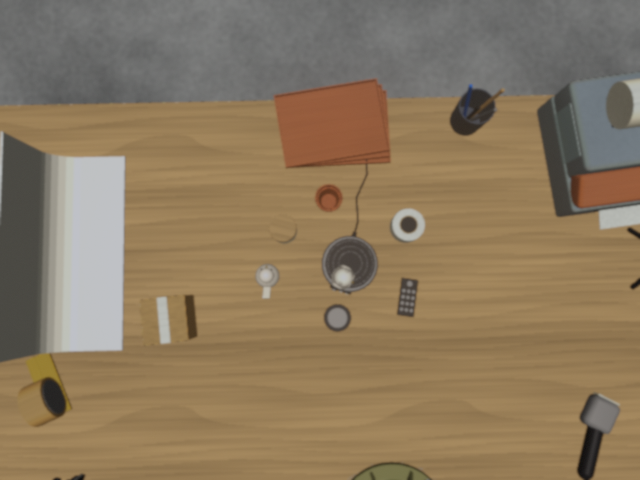

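View pics/scene0.png

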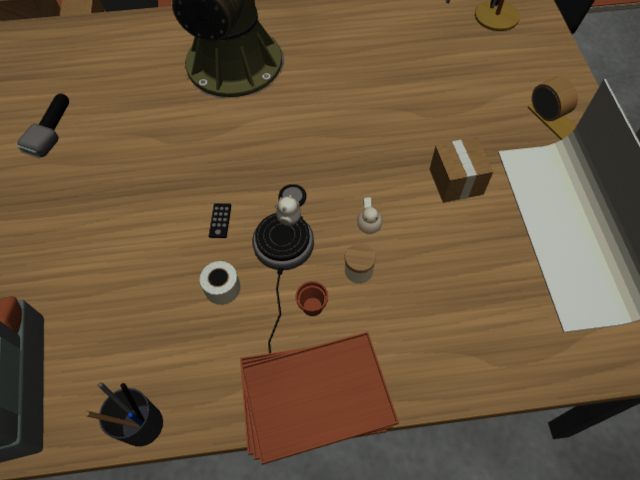

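```bash
python3 - <<'E'
from h import *
from scipy.optimize import least_squares
def circ(p,r=None):
    f=(lambda q:np.hypot(*(p-q[:2]).T)-(r if r else q[2]))
    q=least_squares(f,[*p.mean(0),.03][:2 if r else 3],loss='soft_l1',f_scale=.002).x
    return q
for n,box in (('top',(310,390,225,305)),('scene',(240,325,180,275))):
    z=np.load(f'{n}0.npz'); W=z['W']; a,b,c,d=box; w=W[c:d,a:b].reshape(-1,3)
    w=w[z['d'][c:d,a:b].ravel()>0]
    print(n,np.histogram(w[:,2],bins=np.arange(-.01,.14,.01))[0])
    m=w[abs(w[:,2]-.045)<.006]
    h=cv2.convexHull((m[:,:2]*1e4).astype(np.float32))[:,0]/1e4
    print(' plat z',np.median(m[:,2]),'circle hull',circ(h),'minmax',m[:,:2].min(0),m[:,:2].max(0))
    o=w[w[:,2]>.06]; 
    print(' owl',len(o),'max z',o[:,2].max(),'bbox',o.min(0),o.max(0))
    print(' head',o[o[:,2]>.1].mean(0))
    for lo in (.062,.07,.08,.09,.1):
        k=o[(o[:,2]>lo)&(o[:,2]<lo+.01)]
        if len(k)>4: print('  ',lo,len(k),k.mean(0),circ(k[:,:2]),circ(k[:,:2],.025))
T=np.load('top0.npz'); W=T['W']
for nm,u,v in (('pot',329,198),('jar',283,230),('robin',266,277),('lens',337,318),('remote',408,297),('roll',408,225),('carton',168,320)):
    print(nm,W[v-3:v+4,u-3:u+4].reshape(-1,3).mean(0).round(3))
E
python3 - <<'E'
import cv2
im=cv2.imread('pics/top0.png')[215:325,250:440]; im2=cv2.imread('pics/scene0.png')[170:280,230:420]
import numpy as np
cv2.imwrite('pics/c1.png',cv2.resize(np.vstack([im]),None,fx=4,fy=4,interpolation=2))
E
```

```text
top [1343 2471   22  260  283 1507   59    1   19   89   45  140  137    0
    0]
 plat z 0.04611666028640381 circle hull [0.56030148 0.07913372 0.05432046] minmax [0.50675313 0.02459949] [0.61454789 0.13248113]
 owl 431 max z 0.11734712904444618 bbox [0.50480317 0.07501592 0.0699234 ] [0.55363721 0.12076913 0.11734713]
 head [0.52759734 0.09670242 0.10947546]
   0.07 19 [0.5258967  0.10616699 0.07789463] [0.52751896 0.09737948 0.02393309] [0.52793542 0.09666157]
   0.08 89 [0.52999202 0.10151601 0.08521031] [0.52797242 0.09745831 0.02261801] [0.52713167 0.09555727]
   0.09 45 [0.52186052 0.10022571 0.0936866 ] [0.5279817  0.0966927  0.02041845] [0.53233708 0.09440799]
   0.1 140 [0.52701891 0.09564516 0.10640744] [0.52790634 0.09693501 0.01660364] [0.53912518 0.09475673]
scene [3258 1602  145  444  226 1782    6   23   93  121   74  196   76    0
    0]
 plat z 0.04408234646905224 circle hull [0.56084959 0.07733453 0.0548791 ] minmax [0.50674938 0.02288618] [0.61672725 0.1315579 ]
 owl 583 max z 0.11570980344401488 bbox [0.5052967  0.07064282 0.06068682] [0.55744798 0.1195381  0.1157098 ]
 head [0.53186958 0.09463562 0.10747738]
   0.062 35 [0.5473713  0.09531203 0.06848685] [0.5281716  0.09475218 0.02451685] [0.5276109  0.09473028]
   0.07 93 [0.54401568 0.09619895 0.07548406] [0.52948268 0.09500306 0.02354533] [0.52766249 0.09495679]
   0.08 121 [0.54336054 0.09594366 0.08502606] [0.52848981 0.0950951  0.02184732] [0.52483698 0.09420199]
   0.09 74 [0.54110044 0.09331853 0.09512   ] [0.52666154 0.09481738 0.02059473] [0.52162767 0.09551672]
   0.1 196 [0.53263273 0.09448952 0.10591562] [0.53000077 0.09445008 0.01491413] [0.51534083 0.09652551]
pot [0.707 0.122 0.03 ]
jar [0.633 0.224 0.062]
robin [0.532 0.263 0.058]
lens [0.439 0.11  0.009]
remote [ 0.482 -0.051  0.008]
roll [ 0.64  -0.05   0.052]
carton [0.446 0.465 0.086]
```

View pics/c1.png

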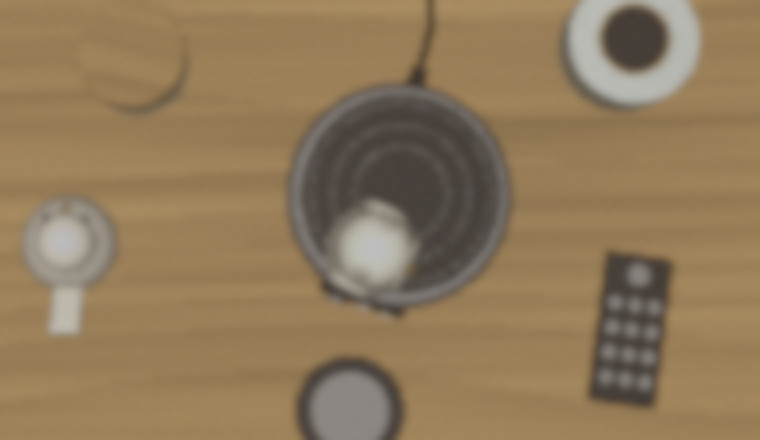

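Both cameras agree. The platter centre is about (0.5605, 0.078) and its top about 0.045 high. The owl is at about (0.528, 0.096), 37 mm off-centre toward the lens cap and the robot. I'll cradle the belly with two fingertips at a gap of about 36 mm, wider apart than a single contact, so the push is stable. The hand will push along (0.875, -0.485).

Call:
{"name": "send_rows", "arguments": {"moves": [[-0.43,-0.287,0.05,0,0,0.194,0.42],[-0.43,-0.287,0.05,0,0,0.194,0.42],[-0.43,-0.287,0.05,0,0,0.194,0.42],[-0.43,-0.287,0.05,0,0,0.194,0.42],[-0.43,-0.287,0.05,0,0,0.194,0.42],[-0.43,-0.287,0.05,0,0,0.194,0.42],[-0.43,-0.287,0.05,0,0,0.194,0.42],[-0.43,-0.287,0.05,0,0,0.194,0.42],[-0.43,-0.287,0.05,0,0,0.194,0.42],[-0.43,-0.287,0.05,0,0,0.194,0.42],[-0.43,-0.287,0.05,0,0,0.194,0.42],[-0.43,-0.287,0.05,0,0,0.194,0.42]], "squeeze": 20}}

```text
clock: 1.1
ee_pos: [0.4789, 0.131, 0.2079]
eef_rot: [-0.788, -3.041, 0.0]
wrist_force: [1.1, 1.5, -0.6]
finger_gap: 0.0359
```

Call:
{"name": "send_rows", "arguments": {"moves": [[0.015,0,0.03,0,-0.1,0,0.42],[0.015,0,0.06,0,-0.15,0,0.42],[0.015,0,0.09,0,-0.15,0,0.42],[0.015,0,0.09,0,-0.15,0,0.42],[0.015,0,0.09,0,-0.15,0,0.42]]}}

```text
clock: 1.52
ee_pos: [0.4646, 0.1403, 0.1178]
eef_rot: [0.751, 2.903, -0.058]
wrist_force: [0.4, 0.2, 0.1]
finger_gap: 0.0357
```

```bash
python3 - <<'E'
from h import *
s=bot.sense(); print(s['clock'],s['ee_pos'],s['eef_rot'],s['wrist_force']); print(bot.camera_info('wrist'))
im,d=bot.camera('wrist'); cv2.imwrite('pics/w1.png',im[:,:,::-1]); np.savez('w1.npz',d=d)
im,d,W=pts('scene'); cv2.imwrite('pics/s1.png',cv2.resize(im[130:290,200:410,::-1],None,fx=3.7,fy=3.7,interpolation=2)); np.savez('s1.npz',d=d,W=W)
E
```

```text
1.5167 [0.46460406 0.14026526 0.11782732] [ 0.7513429   2.90271215 -0.05830702] [0.4356699  0.18225024 0.13940888]
{'fx': 371.64829954431775, 'fy': 371.64829954431775, 'cx': 318.96754554652705, 'cy': 245.5462185413077, 'hand_eye': array([[ 4.76797877e-04, -9.62680730e-01, -2.70639215e-01,
         6.79493193e-02],
       [ 9.99999813e-01,  5.62852835e-04, -2.40356118e-04,
         7.08780441e-04],
       [ 3.83716253e-04, -2.70639049e-01,  9.62680818e-01,
        -1.18969234e-01],
       [ 0.00000000e+00,  0.00000000e+00,  0.00000000e+00,
         1.00000000e+00]])}
```

View pics/w1.png

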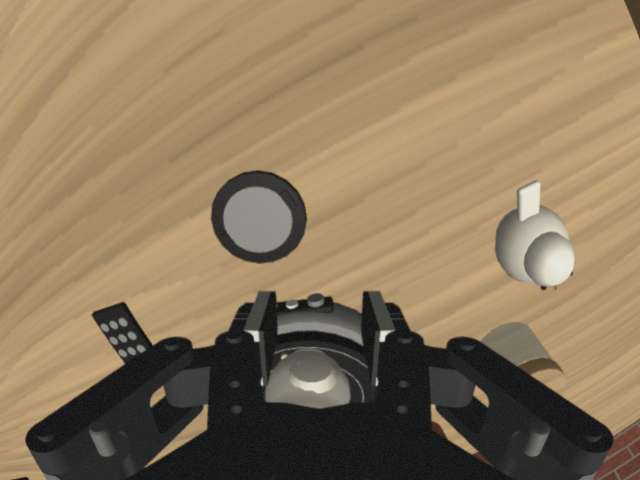

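View pics/s1.png

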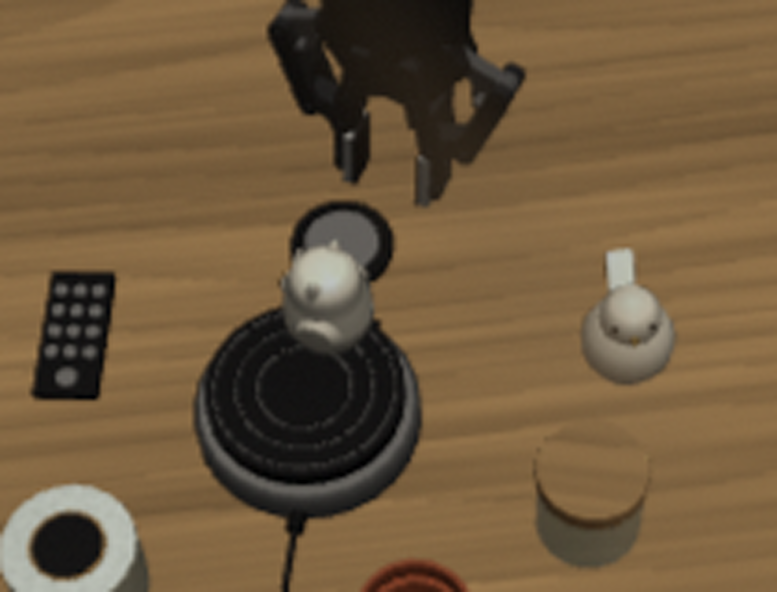

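The wrist view shows the two pads at about x=262 and x=378 with the owl between them at about (312, 375). The scene view shows the tips at crop (350, 180) and (425, 203), behind the owl and roughly on its line. Next I'll get the tip positions from depth.

```bash
python3 - <<'E'
from h import *
z=np.load('s1.npz'); W=z['W']
for (a,b,c,e) in ((285,302,150,184),(308,322,155,190)):
    w=W[c:e,a:b].reshape(-1,3); w=w[(w[:,2]>.05)&(w[:,2]<.2)]
    i=np.argsort(w[:,2])[:40]; print(len(w),w[:,2].min(), w[i[:12]].round(3).tolist())
s=bot.sense(); R=Ro.from_rotvec(s['eef_rot']); print(R.as_matrix().round(3), s['ee_pos'])
tip=s['ee_pos']+R.apply([[-.011,.018,.025],[-.011,-.018,.025],[-.011,0,.025]]); print(tip.round(3))
rel=R.inv().apply(np.array([[.528,.096,.072],[.5605,.078,.072]])-s['ee_pos']); print('owl,plat in tool',rel.round(4))
E
```

```text
333 0.09302848305370813 [[0.455, 0.124, 0.093], [0.45, 0.126, 0.096], [0.464, 0.119, 0.096], [0.458, 0.122, 0.098], [0.465, 0.111, 0.098], [0.449, 0.127, 0.099], [0.454, 0.124, 0.099], [0.464, 0.119, 0.099], [0.462, 0.121, 0.1], [0.457, 0.124, 0.1], [0.469, 0.117, 0.1], [0.466, 0.115, 0.1]]
307 0.09645473878644123 [[0.484, 0.155, 0.096], [0.484, 0.149, 0.098], [0.488, 0.155, 0.099], [0.489, 0.153, 0.1], [0.485, 0.159, 0.101], [0.487, 0.153, 0.101], [0.487, 0.151, 0.102], [0.485, 0.149, 0.102], [0.484, 0.158, 0.102], [0.486, 0.157, 0.102], [0.478, 0.166, 0.103], [0.487, 0.155, 0.104]]
[[-0.864  0.485  0.132]
 [ 0.48   0.874 -0.072]
 [-0.151  0.001 -0.989]] [0.4658487  0.14065891 0.11984805]
[[0.487 0.149 0.097]
 [0.47  0.118 0.097]
 [0.479 0.134 0.097]]
owl,plat in tool [[-0.0679 -0.009   0.0587]
 [-0.1047 -0.0089  0.0643]]
```

Call:
{"name": "send_rows", "arguments": {"moves": [[0.003,-0.009,0.018,0,0,0,0.42],[0.0056,-0.009,0.0366,0,0,0,0.42],[0.0056,-0.009,0.0366,0,0,0,0.42],[-0.004,-0.009,0.038,0,0,0,0.42],[-0.014,-0.009,0.0396,0,0,0,0.42],[-0.014,-0.009,0.0396,0,0,0,0.42],[-0.014,-0.009,0.0396,0,0,0,0.42]]}}

```text
clock: 2.2
ee_pos: [0.479, 0.1226, 0.0822]
eef_rot: [0.752, 2.898, -0.055]
wrist_force: [0.7, -0.4, -0.8]
finger_gap: 0.0359
```

```bash
cat > st.py <<'E'
from h import *
import sys
s=bot.sense(); R=Ro.from_rotvec(s['eef_rot'])
im,d,W=pts('scene'); im2,d2,W2=pts('top')
cv2.imwrite(f'pics/{sys.argv[1]}.png',cv2.resize(im[150:290,220:400,::-1],None,fx=4,fy=4,interpolation=2))
from scipy.optimize import least_squares
for n,W_,I,b in (('scene',W,im,(245,325,180,275)),('top',W2,im2,(320,380,230,295))):
    w=W_[b[2]:b[3],b[0]:b[1]].reshape(-1,3); c=I[b[2]:b[3],b[0]:b[1]].reshape(-1,3).astype(int)
    for lo,hi in ((.062,.08),(.08,.098)):
        k=w[(w[:,2]>lo)&(w[:,2]<hi)&(c.min(1)>110)&(c.max(1)-c.min(1)<50)]
        if len(k)<15: continue
        q=least_squares(lambda q:np.hypot(k[:,0]-q[0],k[:,1]-q[1])-q[2],[*k[:,:2].mean(0),.022],bounds=([-1,-1,.018],[1,1,.026]),loss='soft_l1',f_scale=.002).x
        print(n,lo,len(k),q.round(4))
print(s['clock'],s['ee_pos'].round(4),s['wrist_force'].round(2),'plat in tool',R.inv().apply([.5605,.078,.072]-s['ee_pos']).round(4))
E
python3 st.py s2
```

```text
scene 0.08 23 [0.5289 0.098  0.0229]
top 0.08 69 [0.5279 0.0968 0.0218]
2.2 [0.479  0.1226 0.0822] [ 0.71 -0.36 -0.8 ] plat in tool [-0.0903  0.0006  0.0241]
```

View pics/s2.png

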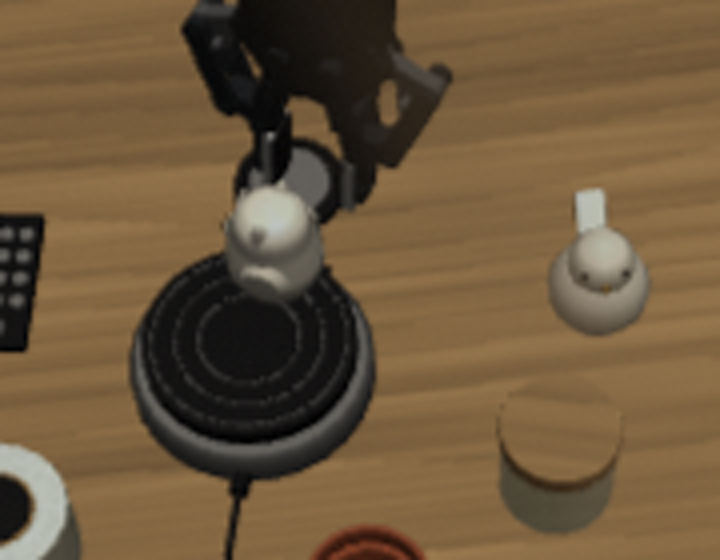

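The fingers stand behind the owl and the owl has not moved. About 23 mm to contact, so I'll approach slowly.

Call:
{"name": "send_rows", "arguments": {"moves": [[-0.005,0,0.0008,0,0,0,0.42],[-0.01,0,0.0015,0,0,0,0.42],[-0.014,0,0.0021,0,0,0,0.42],[-0.017,0,0.0026,0,0,0,0.42],[-0.0185,0,0.0028,0,0,0,0.42],[-0.02,0,0.003,0,0,0,0.42],[-0.0215,0,0.0032,0,0,0,0.42],[-0.023,0,0.0035,0,0,0,0.42],[-0.0245,0,0.0037,0,0,0,0.42],[-0.026,0,0.0039,0,0,0,0.42],[-0.0275,0,0.0041,0,0,0,0.42],[-0.029,0,0.0044,0,0,0,0.42]]}}

```text
clock: 3.3
ee_pos: [0.5036, 0.1086, 0.0811]
eef_rot: [0.751, 2.9, -0.056]
wrist_force: [-0.1, 0.6, 0.1]
finger_gap: 0.036
```

```bash
python3 st.py s3
```

```text
scene 0.08 24 [0.5312 0.0957 0.0229]
top 0.08 25 [0.5319 0.0941 0.0199]
3.3 [0.5036 0.1086 0.0811] [-0.11  0.58  0.09] plat in tool [-0.0625  0.0008  0.0186]
```

Call:
{"name": "send_rows", "arguments": {"moves": [[-0.0012,0,0.0002,0,0,0,0.42],[-0.0024,0,0.0003,0,0,0,0.42],[-0.0036,0,0.0005,0,0,0,0.42],[-0.0048,0,0.0007,0,0,0,0.42],[-0.006,0,0.0008,0,0,0,0.42],[-0.0072,0,0.001,0,0,0,0.42],[-0.0084,0,0.0011,0,0,0,0.42],[-0.0096,0,0.0013,0,0,0,0.42],[-0.0108,0,0.0015,0,0,0,0.42],[-0.012,0,0.0016,0,0,0,0.42],[-0.0132,0,0.0018,0,0,0,0.42],[-0.0144,0,0.002,0,0,0,0.42]]}}

```text
clock: 4.4
ee_pos: [0.5163, 0.1015, 0.0812]
eef_rot: [0.751, 2.9, -0.056]
wrist_force: [-0.9, -0.6, 0.8]
finger_gap: 0.0358
```

```bash
python3 st.py s4
```

```text
scene 0.08 21 [0.544  0.0887 0.022 ]
top 0.08 18 [0.5452 0.0866 0.0191]
4.4 [0.5163 0.1015 0.0812] [-0.9  -0.63  0.83] plat in tool [-0.0481  0.0009  0.0166]
```

View pics/s4.png

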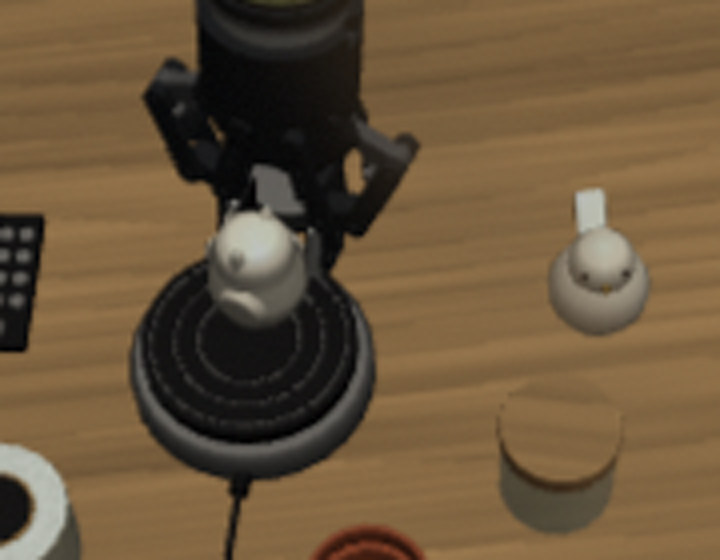

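The owl slides upright in the cradle; 17 mm remain.

Call:
{"name": "send_rows", "arguments": {"moves": [[-0.0012,0,0.0002,0,0,0,0.42],[-0.0024,0,0.0003,0,0,0,0.42],[-0.0036,0,0.0005,0,0,0,0.42],[-0.0048,0,0.0007,0,0,0,0.42],[-0.006,0,0.0008,0,0,0,0.42],[-0.0072,0,0.001,0,0,0,0.42],[-0.0084,0,0.0011,0,0,0,0.42],[-0.0096,0,0.0013,0,0,0,0.42],[-0.0108,0,0.0015,0,0,0,0.42],[-0.012,0,0.0016,0,0,0,0.42],[-0.0132,0,0.0018,0,0,0,0.42],[-0.0144,0,0.002,0,0,0,0.42]]}}

```text
clock: 5.5
ee_pos: [0.529, 0.0944, 0.0814]
eef_rot: [0.751, 2.9, -0.056]
wrist_force: [0.6, 0.6, -0.7]
finger_gap: 0.0362
```

Call:
{"name": "send_rows", "arguments": {"moves": [[-0.0009,0,0.0002,0,0,0,0.42],[-0.0017,0,0.0003,0,0,0,0.42],[-0.0022,0,0.0003,0,0,0,0.42],[-0.0022,0,0.0003,0,0,0,0.42],[-0.0022,0,0.0003,0,0,0,0.42]]}}

```text
clock: 5.92
ee_pos: [0.5309, 0.0934, 0.0814]
eef_rot: [0.751, 2.9, -0.057]
wrist_force: [0.9, -0.2, -0.7]
finger_gap: 0.0356
```

```bash
python3 st.py s5
```

```text
scene 0.08 22 [0.558  0.0782 0.0222]
top 0.08 23 [0.5597 0.0786 0.0193]
5.9167 [0.5309 0.0934 0.0814] [ 0.88 -0.2  -0.68] plat in tool [-0.0316  0.0009  0.0143]
```

View pics/s5.png

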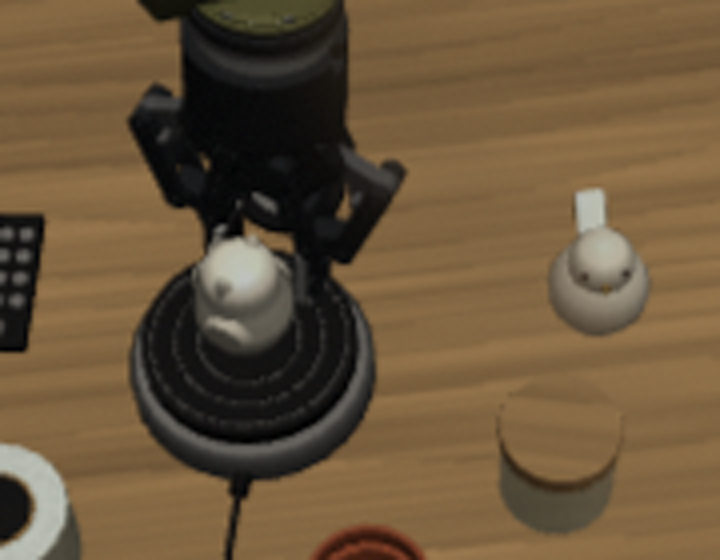

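The owl looks centred over the rings. I'll withdraw straight back, then up, and measure with a clear view.

Call:
{"name": "send_rows", "arguments": {"moves": [[0.0015,0,-0.0002,0,0,0,0.42],[0.004,0,-0.0006,0,0,0,0.42],[0.01,0,-0.0015,0,0,0,0.42],[0.02,0,-0.003,0,0,0,0.42],[0.035,0,-0.005,0,0,0,0.42],[0.05,0,-0.0075,0,0,0,0.42],[0.06,0,-0.03,0,0,0,0.42],[0.07,0,-0.06,0,0,0,0.42],[0.09,0,-0.09,0,0,0,0.42],[0.11,0,-0.11,0,0,0,0.42],[0.11,0,-0.11,0,0,0,0.42],[0.11,0,-0.11,0,0,0,0.42]]}}

```text
clock: 7.02
ee_pos: [0.4207, 0.1549, 0.1746]
eef_rot: [0.748, 2.899, -0.054]
wrist_force: [-0.7, 0.3, -0.5]
finger_gap: 0.036
```

```bash
python3 st.py s6; python3 - <<'E'
from h import *
im,d,W=pts('top'); cv2.imwrite('pics/t6.png',cv2.resize(im[215:325,285:415,::-1],None,fx=5,fy=5,interpolation=2))
w=W[235:293,318:382].reshape(-1,3); m=w[abs(w[:,2]-.045)<.006]; h=cv2.convexHull((m[:,:2]*1e4).astype(np.float32))[:,0]/1e4
from scipy.optimize import least_squares
print(least_squares(lambda q:np.hypot(*(h-q[:2]).T)-q[2],[.56,.08,.05]).x.round(4), 'head',w[w[:,2]>.1].mean(0).round(4),w[:,2].max())
E
```

```text
scene 0.08 22 [0.5539 0.0802 0.026 ]
top 0.08 63 [0.5555 0.0789 0.022 ]
7.0167 [0.4207 0.1549 0.1746] [-0.69  0.34 -0.5 ] plat in tool [-1.422e-01  1.000e-04  1.255e-01]
[0.5604 0.0795 0.0546] head [0.5523 0.0824 0.1616] 1.1970113864308847
```

View pics/s6.png

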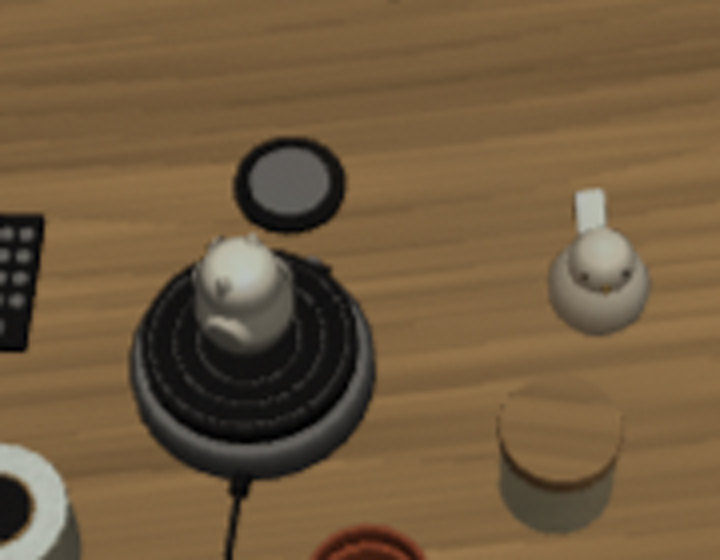

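View pics/t6.png

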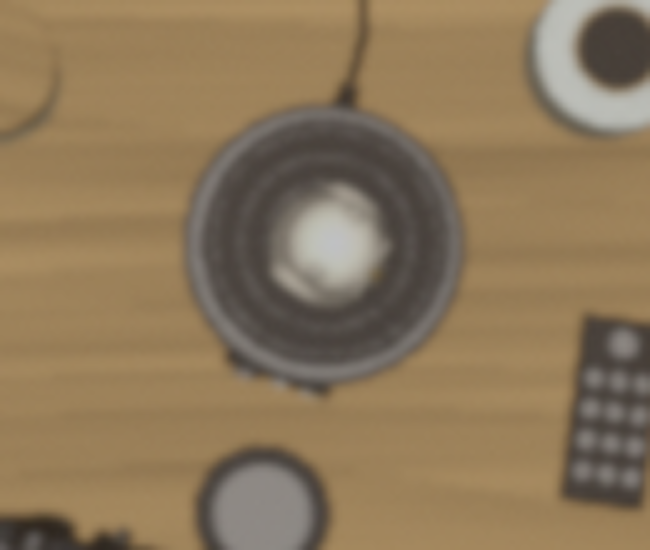

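The two measurements disagree by a few millimetres: the cradle estimate says centred, the clear view says about 5 mm short. I'll settle it with a silhouette fit in both cameras.

```bash
cat > sil.py <<'E'
from h import *
from scipy.optimize import minimize
prof=[(0,13),(4,13),(12,20),(18,23.5),(24,25),(30,25),(38,23),(50,19.5),(58,18),(64,14),(68,8)]
a=np.linspace(0,2*np.pi,60,endpoint=False)
for n,b,pl in (('top',(315,385,228,298),(.5604,.0793)),('scene',(240,325,180,275),(.5608,.0773))):
    im,d,W=pts(n); c=bot.camera_info(n); R,t=np.array(c['R']),np.array(c['t'])
    M=np.zeros((480,640),np.uint8); sub=(slice(b[2],b[3]),slice(b[0],b[1]))
    M[sub]=((W[...,2]>.056)&(W[...,2]<.13)&(np.hypot(W[...,0]-pl[0],W[...,1]-pl[1])<.06)&(d>0))[sub]
    S=np.concatenate([np.c_[r*np.cos(a),r*np.sin(a),0*a+z+45] for z,r in prof if z>10])/1000
    B=cv2.resize(M,None,fx=4,fy=4,interpolation=0)
    def cost(q):
        P=(S+[q[0],q[1],0])@R.T+t; uv=P[:,:2]/P[:,2:]*c['fx']+[c['cx'],c['cy']]
        K=np.zeros_like(B); cv2.fillConvexPoly(K,cv2.convexHull(((uv+.5)*4).astype(np.float32)).astype(np.int32),1)
        return -(K&B).sum()/(K|B).sum()
    r=min((minimize(cost,[pl[0]+dx,pl[1]],method='Nelder-Mead',options=dict(initial_simplex=[[pl[0]+dx,pl[1]],[pl[0]+dx+.008,pl[1]],[pl[0]+dx,pl[1]+.008]])) for dx in (-.004,.003)),key=lambda r:r.fun)
    ow=W[M>0]; 
    print(n,'owl',r.x.round(4),'IoU',-round(r.fun,3),'off from platter',(np.array(pl)-r.x).round(4),'zmax',ow[:,2].max().round(3))
E
python3 sil.py
```

```text
top owl [0.6034 0.1003] IoU -0.0 off from platter [-0.043 -0.021] zmax 0.119
scene owl [0.5678 0.1423] IoU -0.0 off from platter [-0.007 -0.065] zmax 0.114sil.py:14: RuntimeWarning: overflow encountered in scalar negative
  return -(K&B).sum()/(K|B).sum()
```

```bash
sed -i 's/return -(K&B).sum()/return -float((K\&B).sum())/' sil.py; python3 sil.py
```

```text
top owl [0.5561 0.0794] IoU 0.947 off from platter [ 0.0043 -0.0001] zmax 0.118
scene owl [0.5554 0.0774] IoU 0.927 off from platter [ 0.0054 -0.0001] zmax 0.114
```

Both silhouettes agree that the owl is about 5 mm short in +x and correct in y. That is inside tolerance but with thin margin, so I'll re-enter the same cradle and nudge 5 mm along +x.

Call:
{"name": "send_rows", "arguments": {"moves": [[-0.019,-0.005,0.026,0,0,0,0.42],[-0.038,-0.01,0.053,0,0,0,0.42],[-0.056,-0.015,0.079,0,0,0,0.42],[-0.0753,-0.0203,0.1057,0,0,0,0.42],[-0.0753,-0.0203,0.1057,0,0,0,0.42],[-0.0753,-0.0203,0.1057,0,0,0,0.42]]}}

```text
clock: 7.87
ee_pos: [0.4902, 0.0917, 0.0789]
eef_rot: [0.755, 2.903, -0.059]
wrist_force: [-0.4, 0.0, 0.5]
finger_gap: 0.0359
```

```bash
python3 - <<'E'
from h import *
s=bot.sense(); R=Ro.from_rotvec(s['eef_rot'])
for X in ((.518,.0934),(.528,.0934),(.5357,.0934)): print(X,R.inv().apply(np.array([*X,.0814])-s['ee_pos']).round(4))
E
```

```text
(0.518, 0.0934) [-0.0236  0.015   0.0009]
(0.528, 0.0934) [-0.0323  0.0199  0.0022]
(0.5357, 0.0934) [-0.0389  0.0236  0.0032]
```

Call:
{"name": "send_rows", "arguments": {"moves": [[-0.012,0.0075,0.0005,0,0,0,0.42],[-0.0236,0.015,0.0009,0,0,0,0.42],[-0.028,0.0175,0.0015,0,0,0,0.42],[-0.0315,0.0195,0.0021,0,0,0,0.42],[-0.0327,0.0201,0.0023,0,0,0,0.42],[-0.0339,0.0208,0.0024,0,0,0,0.42],[-0.0351,0.0215,0.0026,0,0,0,0.42],[-0.0363,0.0222,0.0028,0,0,0,0.42],[-0.0375,0.0228,0.003,0,0,0,0.42],[-0.0384,0.0233,0.0031,0,0,0,0.42],[-0.0389,0.0236,0.0032,0,0,0,0.42],[-0.0389,0.0236,0.0032,0,0,0,0.42]]}}

```text
clock: 8.87
ee_pos: [0.536, 0.0944, 0.0832]
eef_rot: [0.751, 2.9, -0.056]
wrist_force: [-0.2, 0.0, 0.8]
finger_gap: 0.0355
```

Call:
{"name": "send_rows", "arguments": {"moves": [[0.0015,0,-0.0002,0,0,0,0.42],[0.004,0,-0.0006,0,0,0,0.42],[0.01,0,-0.0015,0,0,0,0.42],[0.02,0,-0.003,0,0,0,0.42],[0.035,0,-0.005,0,0,0,0.42],[0.05,0,-0.0075,0,0,0,0.42],[0.06,0,-0.03,0,0,0,0.42],[0.07,0,-0.06,0,0,0,0.42],[0.09,0,-0.09,0,0,0,0.42],[0.11,0,-0.11,0,0,0,0.42],[0.11,0,-0.11,0,0,0,0.42],[0.11,0,-0.11,0,0,0,0.42]]}}

```text
clock: 9.87
ee_pos: [0.4258, 0.1559, 0.1763]
eef_rot: [0.748, 2.899, -0.054]
wrist_force: [0.6, -0.5, -1.1]
finger_gap: 0.036
```

```bash
python3 sil.py; python3 st.py s7
```

```text
top owl [0.5618 0.0798] IoU 0.941 off from platter [-0.0014 -0.0005] zmax 0.117
scene owl [0.561 0.078] IoU 0.922 off from platter [-0.0002 -0.0007] zmax 0.116
scene 0.08 24 [0.6047 0.0581 0.026 ]
top 0.08 60 [0.5611 0.0792 0.022 ]
9.9667 [0.4263 0.1551 0.1749] [-0.16 -0.62  0.45] plat in tool [-0.1377 -0.0023  0.1249]
```

View pics/s7.png

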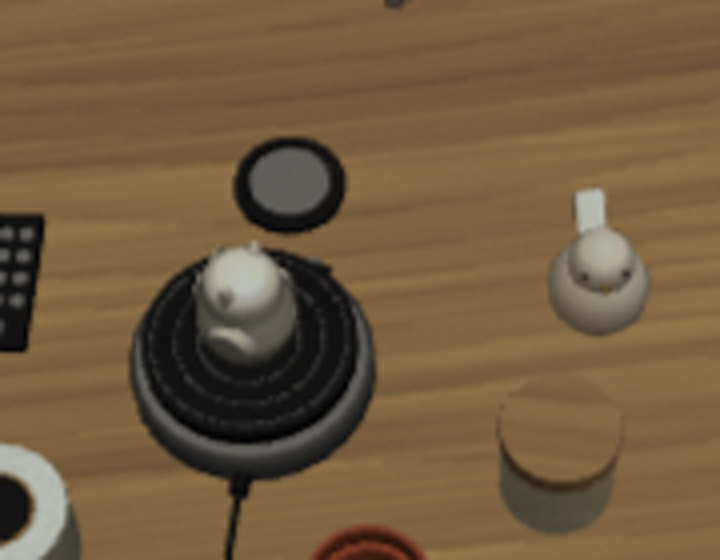

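The owl is upright and within about 1.5 mm of centre in both cameras, the hand is clear and nothing else has moved. I'm handing in.

```bash
python3 -c "
from rig import bot
print(bot.job_done())"
```

```text
the job is handed in; nothing more can be done
None
```

The owl now stands upright at the middle of the platter, and I handed the job in at about 10 s of the 48 s allowed. I slid it there by cradling its belly between two partly open fingertips and pushing slowly about 35 mm. A second nudge of about 5 mm followed, and then I drew the hand back and up, clear of everything.

**Final position:** silhouette fits put the owl 1.5 mm from the platter centre in the top camera and 0.7 mm in the scene camera. Calibration is only good to about 2 mm. The last picture shows it upright. The robin, lens cap, jar and remote look undisturbed in it; the pot, label roll and carton were not fully in that view, but the hand stayed well away from them.

**Checks that disagreed:**
- **After the first push:** the circle fit with the fingers still in view said the owl was centred, but the clear view showed it about 5 mm short. That is why I made the second nudge.
- **At the end:** the rough circle fit from the scene camera was plainly wrong (it put the owl about 45 mm away, on 24 points). I discarded it because both silhouette fits and the top-camera circle fit agreed.

I had no reading of the contact force on the owl itself. The wrist force stayed around 1 N in the readings after each push.

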